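# Set out the parcel-labelling place on the office desk

### The job

Set out the labelling place on the desk (its front is the robot's side, and everything is squared to the card box): lay the ink-pad tin flat, midway between the card box and the tape dispenser, in line with their centres and with its long sides running from one to the other, and stand the rubber stamp upright on the middle of the tin. Stand the empty pen pot upright beside the card box, on the side facing away from the tape dispenser and level with the box's middle, and stand the label roll on end straight in front of the middle of the tin, each with a clear gap of about 3 cm (1 to 5 cm is fine). Leave the mug, the stapler and the clip tub where they are.

Things in the scene. Friction and masses are not known exactly. Their poses are not given: they have to be found in the camera images.
- inkpad_mid (a point): ink-pad tin: flat closed bare-steel tin, 56 mm along its x, 95 mm along its y (the long way), 20 mm high, loose, 0.1 kg. The point is its centre, 10 mm above its underside; z up. It starts flat, turned by up to 0.5 rad. Grip it across the 56 mm.
- stamp_mid (a point): rubber stamp: wooden block base 36 mm along its x, 58 mm along its y, 14 mm high, with an upright round wooden handle on top, 24 mm thick from 30 to 68 mm up and a 30 mm knob above that; 82 mm high in all, loose, 0.07 kg. The point is on the handle's axis, 41 mm above the underside; z up. It starts upright; its turn does not matter.
- pot_mid (a point): empty pen pot: open round dark-steel cup without handle, 56 mm across at the rim and slightly narrower at the foot, 85 mm high, wall 3 mm, loose, 0.12 kg. The point is on its axis, 42.5 mm above its underside; z up. It starts upright.
- roll_mid (a point): label roll: white paper roll standing on end, 56 mm outside diameter with a 28 mm hole down the middle, 60 mm high, loose, 0.09 kg. The point is on its axis, half-way up (30 mm above its underside); z up.
- cardbox: card box: fixed grey closed box, 124 mm along its x, 84 mm along its y, 80 mm high. Origin at the centre of its underside; its -x side faces the robot, give or take 0.12 rad, and that is its front. It stands left (+y) of the tape dispenser in some starts and right of it in others.
- dispenser: tape dispenser: fixed black desk dispenser with a clear tape roll on edge, 130 mm along its x, 84 mm along its y, 30 mm high base, the roll reaching 90 mm. Origin at the centre of its underside. Its axes are parallel to the card box's, and its origin lies 290 mm from the card box's, straight along the card box's y (on its +y or its -y side).
- mug: bystander: white ceramic mug with a handle, 80 mm across, 95 mm high, loose. Origin at the centre of its underside.
- stapler: bystander: black stapler, 130 mm along its x, 36 mm wide, 55 mm high, loose. Origin at the centre of its underside.
- cliptub: bystander: small clear round tub with a black lid, 49 mm across, 38 mm high, loose, near the middle of the desk's front. Origin at the centre of its underside.
Things that resemble listed ones, but are neither listed nor needed, are in the scene too. Of the things like the part that bears stamp_mid, leave any that is green; of the rest the larger one is meant.

How it is judged:
At the end, for the whole second after the job is handed in: All at rest. Tin flat, midway between box and dispenser (13 mm along, 15 mm across, 0.2 rad); stamp upright on it within 13 mm of its centre; pot upright beside the box away from the dispenser, roll on end in front of the tin: gaps 7 to 53 mm, within 15 mm of the middle (x of inkpad_mid in the frame of cardbox between -0.015 and 0.015 m and horizontal distance between inkpad_mid and cardbox below 0.158 m and horizontal distance between inkpad_mid and dispenser below 0.158 m and angle between the y axis of inkpad_mid and the y axis of cardbox, either way round below 0.2 rad and angle between each of inkpad_mid, stamp_mid, pot_mid, roll_mid's own z axis and vertical below 0.1 rad and height (world z) of inkpad_mid below 0.014 m and horizontal distance between stamp_mid and inkpad_mid below 0.013 m and height (world z) of stamp_mid between 0.056 and 0.066 m and x of pot_mid in the frame of cardbox between -0.015 and 0.015 m and height (world z) of pot_mid below 0.0475 m and ((y of dispenser in the frame of cardbox above 0 m and y of pot_mid in the frame of cardbox between -0.123 and -0.077 m) or (y of dispenser in the frame of cardbox below 0 m and y of pot_mid in the frame of cardbox between 0.077 and 0.123 m)) and y of roll_mid in the frame of inkpad_mid between -0.015 and 0.015 m and (x of roll_mid in the frame of inkpad_mid between 0.063 and 0.109 m or x of roll_mid in the frame of inkpad_mid between -0.109 and -0.063 m) and x of roll_mid in the frame of cardbox below -0.045 m and height (world z) of roll_mid below 0.035 m and linear speed of each of inkpad, stamp, pot, roll below 0.02 m/s and angular speed of each of inkpad, stamp, pot, roll below 0.2 rad/s); the robot touches nothing.
It fails at once if the mug is moved by more than 20 mm (distance of mug from where it was at the start of the episode above 0.02 m).
It fails at once if the stapler is moved by more than 20 mm (distance of stapler from where it was at the start of the episode above 0.02 m).
It fails at once if the clip tub is moved by more than 20 mm (distance of cliptub from where it was at the start of the episode above 0.02 m).
It also fails if it takes over 104 s, if anything falls off the work surface, if the arm or the gripper's body presses on something with over 40 N, if the wrist force passes 120 N, or if a joint passes its speed limit or range.

### The arm

A 6-joint arm with a two-finger parallel gripper is mounted at the origin on the work surface. World frame = base frame: x ahead of the robot, y to its left, z up, the work surface at z = 0. Lengths are in m, angles in rad, forces in N, time in s.
With the tool pointing down it reaches from about 0.275 to 0.825 m from the base axis. Payload 4.9 kg.
Tool frame: the origin (TCP) lies midway between the tips of the shut fingers; the grasp point (between the pads) lies 19 mm behind it (grip_point_offset is the distance from the TCP to the grasp point, in m); z points along the fingers, y is the line along which they close (so a half turn about z gives the same grasp; the last joint's range is limited). The gripper opens to 85 mm and grips with 20 to 120 N. Pads are 22 mm wide; open, the fingers measure 114 mm over their backs; the gripper's body (76 mm by 85 mm) begins 54 mm behind the grasp point. The pads swing forward as they close: fully open they stand 13 mm farther back than shut.
Start: joints at [1.102, 0.326, -0.193, 1.052, 0, 1.437], TCP at [0.181, 0.519, 0.231] pointing down, gripper open.
Joint ranges: [-2.65, 2.65], [-0.97, 1.79], [-1.3, 1.35], [-1.93, 2.1], [-1.47, 1.37], [-3.14, 3.14]. Speed limits (rad/s): [2.57, 2.57, 3.14, 3.14, 3.14, 3.14].

### API

Orientations are given as a rotation vector (axis times angle).
In Python, from cell import * gives the robot as it stands. Calls block until the motion is done:
- movep(position, orientation): joint-space move of the TCP to a pose.
- move_l(position, velocity=0.15, rot=None, until_force=None): straight line of the TCP; rot=None keeps the orientation; velocity is the mean speed in m/s. With until_force (N) it stops when the force on the tool has changed by that much, and returns True; else False.
- set_joints(angles): joint-space move.
- let_go() and grab(newtons=None): open the fingers fully, or close them until they stop; newtons is the grip in N (None keeps the last).
- sleep(seconds).
- ik(position, orientation): joint angles nearest the present ones, or None.
- get_state(): the state.
- grab_frame(name): name is "scene" or "top" or "wrist"; returns a dict with "img" (384x512x3 uint8, red, green, blue), "fx", "fy", "cx", "cy" (pixels), "cam_to_world" (4x4, takes a point from camera to world coordinates); the wrist camera has in their place "T_tool_cam" (4x4, takes a point from camera to tool coordinates, whose origin is the TCP and whose axes are the flange's). Camera axes: x right, y down, z forward; pixel columns grow to the right and rows downward; lengths in m; the calibration is good to about 2 mm. A picture is of the moment at which its call begins: read the wrist's pose just before it. There is no depth.
A pose or a line that the arm cannot do raises MotionError and nothing moves.
- sign_off(): hands the job in; it is judged then, once.
Trained networks look in the newest picture that a camera, given by its name, has taken for a name from the list of things; names that differ only in an ending like _2 or _b are one class to them, and where a whole thing is asked for, a point or a joint stands for the part that bears it (a point fixed in the world has none). Each returns a list of dicts, best first, with "score" (0 to 1); they miss things now and then, are a little off and sometimes report something else, mostly with a low value. They report only what shows in the picture. A call takes as long as a camera call. They do not tell look-alikes from the thing itself.
- spot_in(camera, name): "centre" ([column, row] in pixels, amid what is visible of it).
- silhouettes(camera, name): "mask" (384x512 bool, what is visible of it) and "centre" ([column, row] in pixels, amid what is visible of it).
- tip_of(camera, name): "centre" ([column, row] in pixels: a listed point, or the origin of a listed thing).
The state is a dict: "clock": time; "q": joint angles; "joint_velocities": joint speeds; "tau": joint torques, N m; "position": TCP position; "eef_rot": TCP orientation; "contact_force": force on the tool from outside, world axes, zero at the start; "wrist_torque": the same for the moment, N m; "finger_gap": opening from 0.0 (shut) to 1.0 (fully open); "grasp_force": force on a finger pad.
Only numpy, scipy, OpenCV 4.12 (cv2) and the standard library are available. Lean on these libraries where they do the work, as an engineer would, in place of code of your own. Each camera call takes 0.05 s, during which the arm holds its last target. There are 200 camera calls.

## Working session

There is one attempt and no reset: what is moved stays moved. The work goes in short steps, each a Python script; the robot and the scene stay as the last script left them, time stands still between calls to the robot, and variables do not carry over. Pictures are saved under pics/ and viewed, at most 14 in all, crops included, and the job is handed in when it is done.

```bash
mkdir -p pics; ls; python3 - <<'E'
from cell import *
import cv2,numpy as np
s=get_state();print(s['clock'],s['position'],s['eef_rot'])
ims=[]
for c in("scene","top"):
    f=grab_frame(c);ims.append(f['img']);cv2.imwrite(f'pics/{c}0.png',cv2.resize(f['img'][:,:,::-1],(800,600),interpolation=cv2.INTER_CUBIC))
    print(c,f['fx'],f['fy'],f['cx'],f['cy'],np.round(f['cam_to_world'],3).tolist())
    for n in("inkpad_mid","stamp_mid","pot_mid","roll_mid","cardbox","dispenser","mug","stapler","cliptub"):
        print(c,n,[(np.round(d['centre']).astype(int).tolist(),round(d['score'],2)) for d in tip_of(c,n)[:4]])
E
```

```text
pics
0.0 [0.18042892 0.51892532 0.23049225] [-5.23397850e-01 -3.09714010e+00  2.65768796e-03]
scene 436.38344271063625 436.38344271063625 253.83712152530268 184.07505945365605 [[0.279, 0.737, -0.615, 1.234], [0.96, -0.221, 0.17, -0.197], [-0.011, -0.638, -0.77, 0.998], [0.0, 0.0, 0.0, 1.0]]
scene inkpad_mid [([197, 189], 0.66)]
scene stamp_mid [([128, 181], 0.83), ([145, 209], 0.69), ([117, 213], 0.62), ([243, 168], 0.35)]
scene pot_mid [([335, 154], 0.58)]
scene roll_mid [([294, 174], 0.78)]
scene cardbox [([204, 244], 0.87), ([398, 191], 0.36)]
scene dispenser [([306, 226], 0.69)]
scene mug [([97, 257], 0.68)]
scene stapler [([397, 191], 0.71)]
scene cliptub [([242, 167], 0.56), ([199, 192], 0.44)]
top 448.8800544946424 448.8800544946424 252.8171725333861 195.70771228207732 [[0.013, -0.993, 0.113, 0.343], [-1.0, -0.013, 0.001, -0.009], [0.0, -0.113, -0.994, 1.532], [0.0, 0.0, 0.0, 1.0]]
top inkpad_mid [([291, 225], 0.6)]
top stamp_mid [([335, 209], 0.72), ([360, 215], 0.44)]
top pot_mid [([165, 217], 0.59)]
top roll_mid [([205, 214], 0.75)]
top cardbox [([301, 175], 0.71)]
top dispenser [([213, 166], 0.63), ([290, 226], 0.47)]
top mug [([377, 183], 0.96)]
top stapler [([133, 178], 0.78), ([247, 238], 0.21)]
top cliptub [([248, 237], 0.73)]
```

View pics/scene0.png

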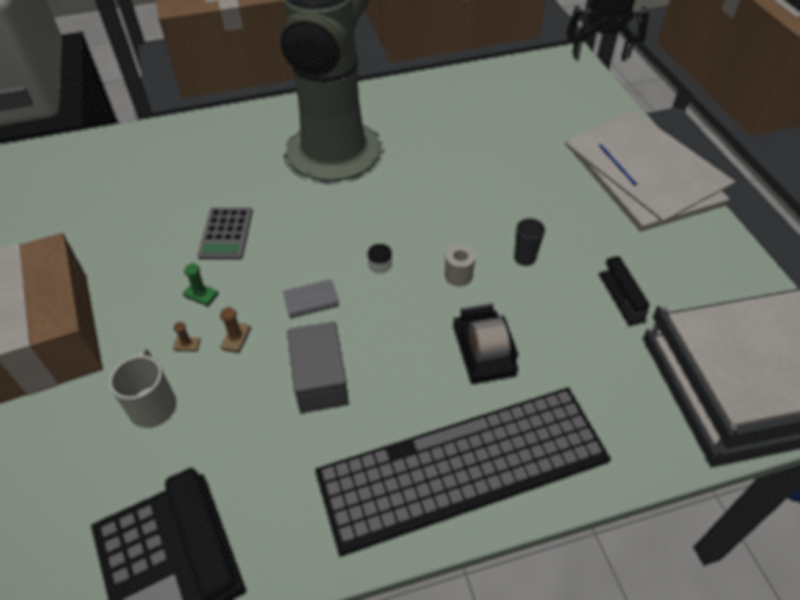

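View pics/top0.png

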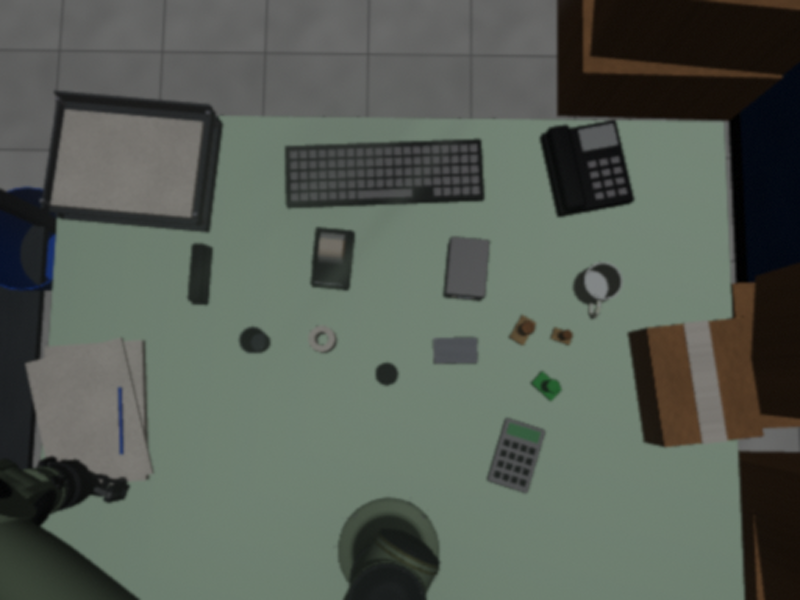

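The top view (800 px scale) shows the box at (467,268), dispenser at (333,258), tin at (455,350), large brown stamp at (523,330), small brown one at (562,336) and green one at (545,385). The roll is at (322,339), pot at (254,340), clip tub at (387,373) and mug at (597,285). So the dispenser lies on the box's +y side and the pot goes on its -y side.

```bash
cat > h.py <<'E'
from cell import *
import numpy as np, cv2
from scipy.spatial.transform import Rotation as R
NAMES=("inkpad_mid","stamp_mid","pot_mid","roll_mid","cardbox","dispenser","mug","stapler","cliptub")
def cam(name):
    s=get_state(); f=grab_frame(name)
    if name=="wrist":
        T=np.eye(4);T[:3,:3]=R.from_rotvec(s['eef_rot']).as_matrix();T[:3,3]=s['position']
        f['cam_to_world']=T@f['T_tool_cam']
    return f
def ray(f,px):
    d=np.array([(px[0]-f['cx'])/f['fx'],(px[1]-f['cy'])/f['fy'],1.]); M=f['cam_to_world']
    d=M[:3,:3]@d; return M[:3,3],d/np.linalg.norm(d)
def onz(f,px,z):
    o,d=ray(f,px); return o+d*(z-o[2])/d[2]
def proj(f,p):
    c=np.linalg.inv(f['cam_to_world'])@np.r_[p,1]; return np.array([f['fx']*c[0]/c[2]+f['cx'],f['fy']*c[1]/c[2]+f['cy']])
def tri(rays):
    A=np.zeros((3,3));b=np.zeros(3)
    for o,d in rays:
        P=np.eye(3)-np.outer(d,d);A+=P;b+=P@o
    p=np.linalg.solve(A,b)
    return p,max(np.linalg.norm((np.eye(3)-np.outer(d,d))@(p-o)) for o,d in rays)
def down(yaw):  # tool down, tool y axis (closing line) along world direction yaw
    c,s=np.cos(yaw),np.sin(yaw); y=np.array([c,s,0]);z=np.array([0,0,-1.]);x=np.cross(y,z)
    return R.from_matrix(np.c_[x,y,z]).as_rotvec()
def save(f,n): cv2.imwrite(f'pics/{n}.png',f['img'][:,:,::-1])
def rectdir(mask): # minAreaRect corners
    c=max(cv2.findContours(mask.astype('uint8'),0,1)[0],key=cv2.contourArea)
    return cv2.boxPoints(cv2.minAreaRect(c))
E
python3 - <<'E'
from h import *
a=cam("scene");b=cam("top")
for n in NAMES:
    for d in tip_of("scene",n)[:3]:
        for e in tip_of("top",n)[:3]:
            p,r=tri([ray(a,d['centre']),ray(b,e['centre'])])
            if r<.02: print(n,p.round(3),round(r,4))
for n,z in(("cardbox",.08),("inkpad_mid",.02)):
    m=silhouettes("top",n)[0]['mask']; q=rectdir(m); print(n,[onz(b,x,z)[:2].round(3).tolist() for x in q])
print(np.round(cam("wrist")['T_tool_cam'],3).tolist())
# wrist pose reach check
for x,y in((.4,-.1),(.45,0),(.45,.13)):
    print([None if ik([x,y,.38],down(w)) is None else ik([x,y,.38],down(w)) for w in(0,np.pi)])
E
```

```text
inkpad_mid [ 0.423 -0.139  0.013] 0.001
stamp_mid [ 0.349 -0.386 -0.118] 0.0158
stamp_mid [ 0.46  -0.374  0.025] 0.0013
stamp_mid [ 0.469 -0.284  0.035] 0.0034
stamp_mid [ 0.349 -0.336  0.041] 0.0014
stamp_mid [ 0.451 -0.331  0.154] 0.0102
pot_mid [0.443 0.281 0.05 ] 0.0084
roll_mid [0.444 0.15  0.019] 0.003
roll_mid [ 0.467  0.194 -0.255] 0.0124
cardbox [ 0.595 -0.158  0.008] 0.0073
dispenser [0.621 0.131 0.011] 0.003
mug [ 0.581 -0.427  0.031] 0.0053
stapler [ 0.58   0.415 -0.008] 0.0003
cliptub [0.381 0.007 0.015] 0.0053
cardbox [[0.53, -0.104], [0.663, -0.116], [0.655, -0.207], [0.522, -0.194]]
inkpad_mid [[0.448, -0.09], [0.449, -0.181], [0.395, -0.181], [0.394, -0.09]]
[[0.0, -0.964, -0.265, 0.067], [1.0, -0.0, 0.0, 0.0], [-0.0, -0.265, 0.964, -0.142], [0.0, 0.0, 0.0, 1.0]]
[array([-0.42444674,  0.00335378, -0.20777781,  1.35966474,  0.        ,
        1.14634959]), array([-0.42444674,  0.00335378, -0.20777781,  1.35966474,  0.        ,
       -1.99524307])]
[array([-0.16429367,  0.07774393, -0.12955179,  1.36350061,  0.        ,
        1.40650265]), array([-0.16429367,  0.07774393, -0.12955179,  1.36350061,  0.        ,
       -1.73509   ])]
[array([ 0.12344818,  0.11407196, -0.08879853,  1.36792583,  0.        ,
        1.69424451]), array([ 0.12344818,  0.11407196, -0.08879853,  1.36792583,  0.        ,
       -1.44734815])]
```

```bash
cat >> h.py <<'E'
def near(f,name,p,fn=tip_of,tol=.06):
    best=None
    for d in fn("wrist",name):
        e=np.linalg.norm(onz(f,d['centre'],p[2])[:2]-np.array(p)[:2])
        if e<tol and(best is None or e<best[0]): best=(e,d)
    return best and best[1]
E
python3 - <<'E'
from h import *
P=dict(inkpad_mid=(.423,-.139,.01),stamp_mid=(.469,-.284,.041),pot_mid=(.443,.281,.0425),roll_mid=(.444,.15,.03),cardbox=(.593,-.156,0),dispenser=(.620,.131,0))
rays={n:[] for n in P}
movep([.3,.3,.38],down(np.pi/2))
for i,(x,y) in enumerate(((.38,.18),(.40,.0),(.36,-.13),(.42,-.22))):
    movep([x,y,.38],down(np.pi/2)); f=cam("wrist"); 
    if i in(0,2): save(f,f'w{i}')
    for n in P:
        d=near(f,n,P[n])
        if d: rays[n].append(ray(f,d['centre'])); print(i,n,np.round(d['centre']),onz(f,d['centre'],P[n][2])[:2].round(3),round(d['score'],2))
    for n,z in(("cardbox",.08),("inkpad_mid",.02)):
        d=near(f,n,P[n],silhouettes)
        if d:print('   rect',n,[onz(f,q,z)[:2].round(3).tolist() for q in rectdir(d['mask'])])
for n in P:
    if len(rays[n])>1: print(n,tri(rays[n]))
print(f['fx'],get_state()['clock'])
E
```

```text
0 inkpad_mid [ 73. 177.] [ 0.426 -0.138] 0.97
0 pot_mid [322. 186.] [0.434 0.287] 0.91
0 roll_mid [235. 188.] [0.44  0.143] 0.73
0 cardbox [ 79. 266.] [ 0.604 -0.162] 0.68
0 dispenser [236. 271.] [0.613 0.139] 0.59
   rect cardbox [[0.499, -0.184], [0.499, -0.066], [0.618, -0.082], [0.617, -0.208]]
   rect inkpad_mid [[0.392, -0.182], [0.389, -0.075], [0.447, -0.082], [0.45, -0.191]]
1 inkpad_mid [180. 164.] [ 0.425 -0.13 ] 0.56
1 stamp_mid [ 83. 191.] [ 0.463 -0.286] 0.88
1 pot_mid [434. 174.] [0.434 0.287] 0.83
1 roll_mid [344. 176.] [0.441 0.146] 0.81
1 cardbox [171. 252.] [ 0.594 -0.162] 0.57
1 dispenser [326. 264.] [0.62  0.132] 0.97
   rect cardbox [[0.503, -0.191], [0.503, -0.096], [0.655, -0.104], [0.655, -0.207]]
   rect inkpad_mid [[0.39, -0.184], [0.391, -0.085], [0.448, -0.088], [0.448, -0.19]]
2 inkpad_mid [255. 184.] [ 0.42  -0.133] 0.83
2 stamp_mid [165. 214.] [ 0.464 -0.285] 0.67
2 pot_mid [508. 200.] [0.439 0.287] 0.7
2 roll_mid [420. 201.] [0.444 0.147] 0.67
2 cardbox [242. 271.] [ 0.595 -0.159] 0.84
   rect cardbox [[0.649, -0.208], [0.494, -0.192], [0.5, -0.109], 
[... 328 characters left out ...]
], [0.512, -0.112], [0.66, -0.119]]
   rect inkpad_mid [[0.39, -0.189], [0.391, -0.091], [0.449, -0.087], [0.448, -0.188]]
inkpad_mid (array([ 0.42120045, -0.13332961,  0.01262039]), np.float64(0.005442719775331202))
stamp_mid (array([ 0.46479708, -0.28645847,  0.03910779]), np.float64(0.0012272871051097044))
pot_mid (array([0.43581206, 0.28682622, 0.04229787]), np.float64(0.0028202946686739293))
roll_mid (array([0.44167254, 0.14418903, 0.03310051]), np.float64(0.0022862048350060426))
cardbox (array([ 0.59517761, -0.15891175,  0.00443469]), np.float64(0.0054016301194978284))
dispenser (array([ 0.62896476,  0.13731659, -0.02230381]), np.float64(0.002673642516549981))
302.14708077161924 7.7583
```

```bash
cat >> h.py <<'E'
YB=-.09; XD=np.array([np.cos(YB),np.sin(YB)]); YD=np.array([-np.sin(YB),np.cos(YB)])
BOX=np.array([.594,-.158]); MID=BOX+.145*YD
def pick(xy,z,yaw,n=40):
    movep([*xy,.2],down(yaw)); move_l([*xy,z+.03],.3); move_l([*xy,z],.08); grab(n)
    s=get_state(); print('gap',s['finger_gap'],s['grasp_force'],s['contact_force'].round(1)); move_l([*xy,.2],.25)
    print('lifted gap',get_state()['finger_gap'])
def place(xy,z,yaw,up=.2):
    movep([*xy,.2],down(yaw)); move_l([*xy,z+.03],.25); hit=move_l([*xy,z-.004],.04,until_force=4)
    print('hit',hit,get_state()['position'][2]-z); let_go(); move_l([*xy,up],.25)
E
python3 - <<'E'
from h import *
pick([.420,-.137],-.001,0.0)
place(MID,-.0,YB)
p=MID-.16*XD; movep([*p,.30],down(np.pi/2+YB)); f=cam("wrist"); save(f,'tin1')
for n,z in(("cardbox",.08),("inkpad_mid",.02)):
    d=near(f,n,(*(MID if n[0]=='i' else BOX),z),silhouettes)
    if d:print('rect',n,[onz(f,q,z)[:2].round(3).tolist() for q in rectdir(d['mask'])])
for n,q in(("cardbox",BOX),("inkpad_mid",MID),("dispenser",BOX+.29*YD)):
    d=near(f,n,(*q,0))
    if d: print(n,onz(f,d['centre'],.01 if n[0]=='i' else 0)[:2]-q)
print(MID,get_state()['clock'])
E
```

```text
gap 0.6425390805022807 41.96948021650314 [0.6 0.4 5.7]
lifted gap 0.6445455598570544
hit True -0.0003070946655427259
rect cardbox [[0.504, -0.188], [0.507, -0.089], [0.657, -0.103], [0.655, -0.212]]
rect inkpad_mid [[0.565, -0.057], [0.573, 0.035], [0.636, 0.031], [0.627, -0.064]]
cardbox [ 0.00518641 -0.00111525]
inkpad_mid [-0.0007339  -0.00340248]
dispenser [-0.00241371  0.00106373]
[ 0.60703239 -0.01358685] 17.3917
```

View pics/tin1.png

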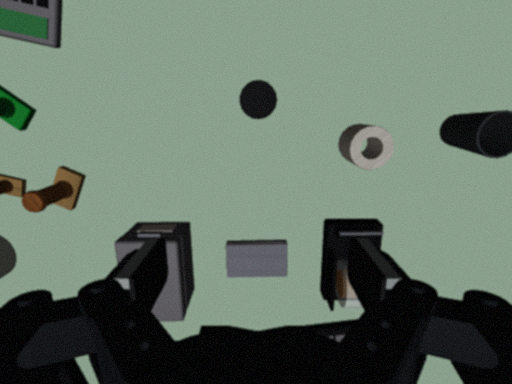

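Tin at pixel (257,258) lies squarely midway between the box and the dispenser. Next is the stamp, the larger brown one.

```bash
python3 - <<'E'
from h import *
pick([.465,-.286],.030,0.0,30)
T=MID+[-.001,-.0015]
place(T,.051,YB+np.pi/2)
p=MID-.16*XD; movep([*p,.30],down(np.pi/2+YB)); f=cam("wrist"); save(f,'st1')
d=near(f,"stamp_mid",(*T,.061)); print('stamp',onz(f,d['centre'],.061)[:2]-T if d else None)
d=near(f,"inkpad_mid",(*T,.01)); print('tin',onz(f,d['centre'],.01)[:2]-T if d else None)
for n,q in(("roll_mid",(.442,.1455,.03)),("pot_mid",(.436,.287,.0425))):
    d=near(f,n,q); print(n,onz(f,d['centre'],q[2])[:2] if d else None)
print(get_state()['clock'])
E
```

```text
gap 0.2778257346879908 29.337713035347406 [-0.2 -1.  -0.4]
lifted gap 0.2809969950624719
hit True -0.0014562241517290034
stamp [-0.0031985 -0.0023174]
tin [-0.00024939  0.00493838]
roll_mid [0.44423406 0.14271269]
pot_mid [0.43117784 0.28729614]
26.05
```

View pics/st1.png

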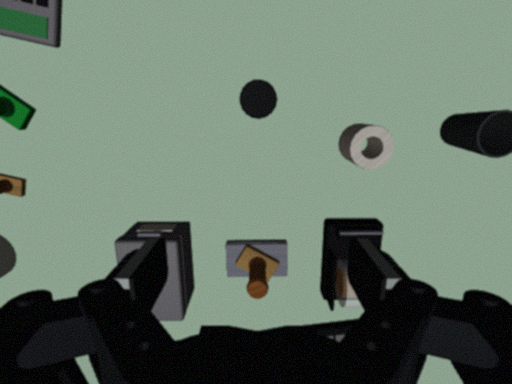

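The stamp stands on the middle of the tin, base at pixel (257,262). Next come the roll and the pot.

```bash
python3 - <<'E'
from h import *
T=MID+[-.001,-.0015]
pick([.443,.145],.018,np.pi/2,30)
Rl=T-.087*XD
place(Rl,.018,YB+np.pi/2)
pick([.435,.287],.033,0.0,30)
Pt=BOX-.100*YD
place(Pt,.033,YB)
rays={}
for k,(dx,dy) in enumerate(((-.2,0),(-.16,-.1))):
    p=MID+dx*XD+dy*YD; movep([*p,.36],down(np.pi/2+YB)); f=cam("wrist"); save(f,f'end{k}')
    for n,q in(("cardbox",(*BOX,0)),("dispenser",(*(BOX+.29*YD),0)),("inkpad_mid",(*T,.01)),("stamp_mid",(*T,.061)),("roll_mid",(*Rl,.03)),("pot_mid",(*Pt,.0425))):
        d=near(f,n,q)
        if d: e=onz(f,d['centre'],q[2])[:2]-q[:2]; print(k,n,'err along/across (box x,y)',(e@XD).round(4),(e@YD).round(4)); rays.setdefault(n,[]).append(ray(f,d['centre']))
print({n:tri(r)[0].round(3) for n,r in rays.items() if len(r)>1})
print(get_state()['clock'])
E
```

```text
gap 0.6343477043220086 32.268982754903845 [-1.   0.8  6.8]
lifted gap 0.6363844784149477
hit True 0.00041819288982971464
gap 0.6264724869862491 30.301822648780217 [-1.1 -0.8  5.2]
lifted gap 0.6207076046952235
hit True 0.0007284630823554961
0 cardbox err along/across (box x,y) 0.0066 -0.0042
0 dispenser err along/across (box x,y) -0.0059 0.004
0 inkpad_mid err along/across (box x,y) -0.0023 0.0027
0 stamp_mid err along/across (box x,y) -0.0054 0.0003
0 roll_mid err along/across (box x,y) 0.003 -0.0016
0 pot_mid err along/across (box x,y) 0.0038 -0.0015
1 cardbox err along/across (box x,y) 0.0027 -0.0022
1 dispenser err along/across (box x,y) -0.0003 0.0011
1 inkpad_mid err along/across (box x,y) 0.0044 0.0036
1 stamp_mid err along/across (box x,y) -0.0048 -0.0025
1 roll_mid err along/across (box x,y) -0.0034 -0.0026
1 pot_mid err along/across (box x,y) -0.0002 -0.0024
{'cardbox': array([ 0.592, -0.158,  0.014]), 'dispenser': array([ 0.63 ,  0.142, -0.024]), 'inkpad_mid': array([ 0.61 , -0.012,  0.005]), 'stamp_mid': array([ 0.608, -0.015,  0.049]), 'roll_mid': array([ 0.517, -0.01 ,  0.037]), 'pot_mid': array([ 0.587, -0.259,  0.043])}
44.0667
```

View pics/end1.png

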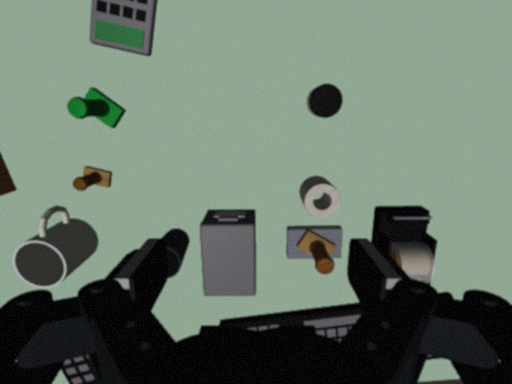

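All four look right: tin and stamp at (315,242), roll at (320,195), and pot at (160,255) partly behind a finger. I'll make one unobstructed check from above.

```bash
python3 - <<'E'
from h import *
movep([.3,.25,.36],down(np.pi/2)); f=cam("top")
cv2.imwrite('pics/top9.png',cv2.resize(f['img'][:,:,::-1][130:260,120:420],None,fx=2.6,fy=2.6,interpolation=cv2.INTER_CUBIC))
for n,z in(("cardbox",0),("dispenser",0),("inkpad_mid",.01),("stamp_mid",.061),("roll_mid",.03),("pot_mid",.0425)):
    for d in tip_of("top",n)[:2]:
        e=onz(f,d['centre'],z)[:2]-BOX; print(n,(e@XD).round(3),(e@YD).round(3),round(d['score'],2))
E
```

```text
cardbox 0.004 -0.006 0.72
dispenser -0.004 0.303 0.79
inkpad_mid -0.006 0.147 0.77
stamp_mid -0.23 -0.194 0.75
stamp_mid -0.124 -0.221 0.6
roll_mid -0.076 0.566 0.53
roll_mid -0.078 0.144 0.49
pot_mid 0.003 -0.096 0.77
```

View pics/top9.png

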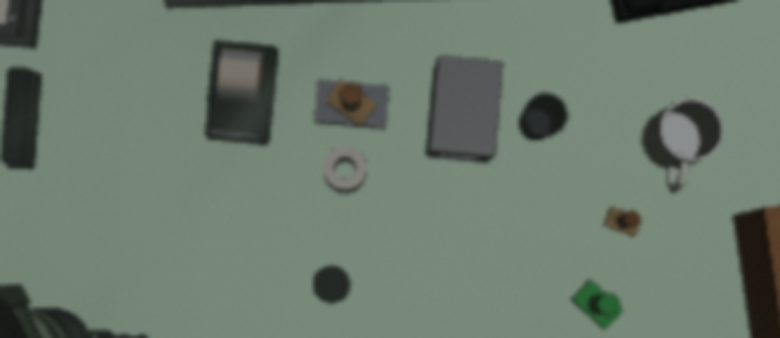

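The top view shows pot at (543,117), box at (465,108), tin with stamp at (352,103), roll at (345,170) and dispenser at (241,92), all in line and upright.

```bash
python3 -c "
from cell import *
sleep(.3);print(sign_off())"
```

```text
the job is handed in; nothing more can be done
None
```

The labelling place is set out and handed in after about 45 s of robot time. By the cameras, every part is upright and within tolerance, and the mug, stapler and clip tub look unmoved; the judge's verdict was not shown.

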